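Camping lantern: bridge the cells, hold the twist cap at its test position

TASK

Close up the upturned camping lantern for a light test: lay (do not drop) the orange contact bar across the two notched ledges inside the open battery well so that it bridges the two cells, and let go of it. Then set the dark grey twist cap into the mouth, flush on the rim with its two lugs through the gaps at the white marks, and turn it clockwise until its white pointer stands at the yellow half-way mark, never as far as the lock click at the red mark. The turn works against a return spring, so finish while still gripping the cap and holding it there, and leave everything else on the bench where it is.

Things in the scene. Friction and masses are not known exactly. Their poses are not given: they have to be found in the camera images.
- well_mouth (a point): Centre of the open mouth of the blue camping lantern, level with its rim, 190 mm above the bench. It stands head-down, held fast in a service stand; outside diameter 125 mm at its grey flange (5 mm under the rim), foot of the stand 156 mm. z up; x points to the two bayonet gaps (+x and -x, white marks on the flange); y points to the two ledges for the bar, so the laid bar runs along y.
- gap (a point): One of the two bayonet gaps, at the rim on the +x side (the other is opposite): 26 mm wide, for the cap's lugs. Axes as well_mouth. Between the gaps two lips, 6 mm thick at the rim, overhang the mouth and leave a clear opening of 84 mm diameter; below them the well is 100 mm wide. The cap may enter about 3 mm off-centre and 5 degrees out. A stop blocks turning it anticlockwise.
- bar_seat (a point): Midway between the two ledges, on the lantern's axis, level with the ledges' tops, 38 mm below the rim: the underside of the laid bar lies here. Axes as well_mouth. Each ledge carries two cheeks, 8 mm high and 20 mm apart (the bar is 14 mm wide), and an end stop; the stops stand 84 mm apart (the bar is 74 mm long). The cells' ends lie about 4 mm below the ledges' tops.
- half_mark (a point): One of the two yellow half-way marks on the lantern's grey flange (the other lies opposite), 45 degrees clockwise, seen from above, from the white marks. x points outwards from the lantern's axis through the mark; z up. The cap is at its test position when its x axis lies along this x axis, either way round. The red lock marks lie another 45 degrees clockwise.
- bar_mid (a point): Orange contact bar with brass contacts, 74 x 14 x 12 mm, with a raised grip block 24 x 14 mm in the middle that makes it 20 mm high there; about 35 g. This point lies at its centre, 10 mm above its underside. x along its length, z up. It lies on the bench right way up and may go in either way round.
- cap_mid (a point): Dark grey twist cap, right way up on the bench, 45 mm high, about 100 g: a plug 13 mm high, a flange 8 mm thick above it, and on top a grip bar 62 mm long (along x), 14 mm wide, 24 mm high. White pointers run along x. This point lies on its axis, 22.5 mm above the foot of the plug, 9.5 mm above the flange's underside, 22.5 mm below the top of the grip bar. May go in either way round.
- cap_foot (a point): Centre of the foot of the cap's plug; axes as cap_mid. The plug is 77 mm in diameter, tapered at its foot; two lugs on its +x and -x sides, 16 mm wide, 5.5 mm high, reach 46.5 mm from the axis. The flange is 103 mm in diameter and comes to rest on the lantern's rim with the foot 13 mm below the rim; then the lugs have 1.5 mm of play up and down under the lips.
- switch_ring (a joint): Turn (rad) of the sprung switch ring in the lantern, pushed by the cap's lugs: 0 at rest, growing as the cap turns clockwise. It picks up after about 6 degrees of cap turn and reads about 0.68 with the cap at the yellow mark. Its spring turns the cap back if let go, with 0.07 N m at the start, 0.14 N m at the yellow mark. The lock plungers are met at about 1.2 and click home at 1.46.
- spare_cell: Bystander: spare dark and copper battery cell, 26 mm in diameter, 49 mm high, standing. Origin under its centre.
- grease_jar: Bystander: small jar with a white lid, 48 mm in diameter, 40 mm high. Origin under its centre.
- water_bottle: Bystander: clear water bottle, 64 mm in diameter, 190 mm high. Origin under its centre.
- screwdriver: Bystander: screwdriver lying on the bench.
- carabiner: Bystander: red carabiner about 95 x 55 mm, 9 mm high, lying flat.
- lamp_carton: Bystander: white and blue carton, 75 x 110 x 70 mm. Origin under its centre.
- strap_carton: Bystander: grey carton, 60 x 90 x 45 mm. Origin under its centre.
Not all that is in view belongs to the job. Leave any brown look-alike of the part that bears cap_mid alone. Several things look just like the part that bears bar_mid: the one meant starts nearest to the robot's base.

How it is judged (in metres and radians):
On the way, in this order (a step that is already met when the one before it is completed fails the run):
1. the bar lies across both ledges, let go (horizontal distance between bar_mid and bar_seat below 0.007 m and z of bar_mid in the frame of bar_seat between 0.007 and 0.0125 m and angle between the x axis of bar_mid and the y axis of well_mouth, either way round below 0.2 rad and angle between bar_mid's own z axis and vertical below 0.06 rad and contact force between the fingers and bar below 0.2 N and linear speed of bar below 0.03 m/s), for 0.2 s.
2. the cap sits flush in the mouth, lugs in the gaps, not yet turned (horizontal distance between cap_mid and well_mouth below 0.004 m and z of cap_mid in the frame of well_mouth below 0.0122 m and angle between cap_mid's own z axis and vertical below 0.05 rad and angle between the x axis of cap_mid and the x axis of well_mouth, either way round below 0.22 rad and value of joint switch_ring below 0.25 rad), for 0.05 s.
At the end, for the whole second after the job is handed in: Bar flat on both ledges, untouched, within 7 mm of centre and 11 degrees of square; cap in the mouth, gap under its flange under 2.7 mm, centred within 4 mm, pointer within 10 degrees of the yellow mark (ring 0.42 to 0.95 rad), at rest, still gripped (over 2 N) (horizontal distance between bar_mid and bar_seat below 0.007 m and z of bar_mid in the frame of bar_seat between 0.007 and 0.0125 m and angle between the x axis of bar_mid and the y axis of well_mouth, either way round below 0.2 rad and angle between bar_mid's own z axis and vertical below 0.06 rad and contact force between the fingers and bar below 0.2 N and horizontal distance between cap_mid and well_mouth below 0.004 m and z of cap_mid in the frame of well_mouth below 0.0122 m and angle between cap_mid's own z axis and vertical below 0.05 rad and angle between the x axis of cap_mid and the x axis of half_mark, either way round below 0.175 rad and value of joint switch_ring between 0.42 and 0.95 rad and contact force between the fingers and cap above 2 N and linear speed of cap below 0.02 m/s and angular speed of cap below 0.15 rad/s); the arm keeps its last pose, push and grip.
It fails at once if the cap is turned on to the lock click (value of joint switch_ring above 1.25 rad).
It fails at once if the bar is dropped into the well (horizontal distance between bar_mid and bar_seat below 0.04 m and z of bar_mid in the frame of bar_seat below 0.06 m and linear speed of bar above 0.6 m/s).
It fails at once if a bystander is shifted by more than 25 mm (distance of any of spare_cell, grease_jar, water_bottle, screwdriver, carabiner, lamp_carton, strap_carton from where it was at the start of the episode above 0.025 m).
It also fails if it takes over 62 s, if anything falls off the work surface, if the arm or the gripper's body presses on something with over 40 N, if the wrist force passes 120 N, or if a joint passes its speed limit or range.

ROBOT

A 6-joint arm with a two-finger parallel gripper is mounted at the origin on the work surface. World frame = base frame: x ahead of the robot, y to its left, z up, the work surface at z = 0. Lengths are in mm, angles in rad, forces in N, time in s.
With the tool pointing down it reaches from about 300 to 775 mm from the base axis. Payload 14.6 kg.
Tool frame: the origin (TCP) lies midway between the tips of the shut fingers; the grasp point (between the pads) lies 19 mm behind it; y points along the fingers, z is the direction in which the jaws open and shut, and the axes are right-handed (so a half turn about y gives the same grasp; the last joint's range is limited). The gripper opens to 85 mm and grips with 20 to 120 N. Pads are 22 mm wide; open, the fingers measure 114 mm over their backs; the gripper's body (76 mm by 85 mm) begins 54 mm behind the grasp point. The pads swing forward as they close: fully open they stand 13 mm farther back than shut.
Start: joints at [1.068, 0.3, 1.521, -0, 1.321, -0.067], TCP at [232.171, 498.584, 231.281] pointing down, gripper open.
Joint ranges: [-3.03, 3.03], [-0.79, 2.21], [0.23, 2.52], [-1.04, 4.18], [0, 3.07], [-2.55, 2.55]. Speed limits (rad/s): [2.22, 2.22, 2.57, 3.14, 3.14, 3.14].

INTERFACE

Orientations are given as a unit quaternion [w, x, y, z].
In Python, from plant import env, cams gives the robot as it stands. The module is installed in compiled form; this text tells all that it offers.
- The arm moves only by the tool apply_moves, never from a script. Its argument "commands" is a list of rows, each a list of 4 numbers: the shift along the tool's x, y, z in cm, then the turn about the tool's y in rad. A call has 1 to 12 rows; each row is the pose to reach, as a shift and turn from the pose commanded when the call began, along the tool's axes at that moment; what a row does not reach only later rows make up. A row lasts 1/10 s, in which the tool goes at most 50 mm and 8.59 degrees, less where a joint would pass 70% of its speed; a pose out of reach is approached as far as the arm can. A call with a gripper value outside its range is refused whole. "grip" is the finger opening in cm, from 0 to 8.54, set as the call begins (left out, the last holds). The fingers move at their own pace and stop on an object; "squeeze" is the grip in N (left out, the last holds). Time passes only in rows, so rows that repeat a pose let the fingers close. It gives the time, the measured TCP pose, the force and the opening at its end, in the units of the state.
- env.get_state(): the state, without advancing time (a new reading comes with each control period).
- cams.camera(name): name is "scene" or "side" or "wrist"; returns the picture (400x640x3 uint8, red, green, blue); there is no depth.
- cams.camera_info(name): a dict with "camera_matrix" (3x3 intrinsics, pixels), "camera_from_world" (4x4, takes a point from world to camera coordinates); the wrist camera has in their place "mount" (4x4, takes a point from camera to tool coordinates, whose origin is the TCP and whose axes are the tool frame's). Camera axes: x right, y up, looking along -z (the intrinsics and any distortion apply to the point x, -y, -z); pixel columns grow to the right and rows downward; lengths in mm; the calibration is good to about 2 mm. A picture is of the moment at which its call begins: read the wrist's pose just before it. camera_info takes no time and is no camera call.
- env.close_job(): hands the job in, once; it reports no verdict.
The state is a dict: "clock": time; "joints": joint angles; "joint_vel": joint speeds; "effort": joint torques, N m; "eef_pos": TCP position; "eef_rot": TCP orientation; "wrist_force": force on the tool from outside, world axes, zero at the start; "ft_torque": the same for the moment, N m; "opening": finger opening in mm.
Only numpy, scipy, OpenCV 4.12 (cv2) and the standard library are available. Lean on these libraries where they do the work, as an engineer would, in place of code of your own. Each camera call takes 0.05 s, during which the arm holds its last target.

## Working session

There is one attempt and no reset: what is moved stays moved. The work goes in short steps, Python scripts to look and compute and a tool call to move; the robot and the scene stay as the last step left them, time stands still between calls to the robot, and variables do not carry over. Pictures are saved under pics/ and viewed, and the job is handed in when it is done.

Besides the shell and the picture viewer there is one more tool, called after ">>>" as a command line: name --pt "numbers of a row" for each row, then --argument value for the rest. apply_moves: Moves the arm, as the interface text tells. Its arguments: {"type":"object","properties":{"commands":{"type":"array"},"grip":{"type":"number"},"squeeze":{"type":"number"}},"required":["commands"]}

```bash
mkdir -p pics; python3 - <<'E'
from plant import env,cams
import cv2,numpy as np
s=env.get_state()
print({k:np.round(v,3) for k,v in s.items()})
for n in ["scene","side","wrist"]:
    im=cams.camera(n); cv2.imwrite(f"pics/{n}0.png",im[:,:,::-1])
    print(n,cams.camera_info(n))
E
```

```text
{'clock': np.float64(0.0), 'joints': array([ 1.068,  0.3  ,  1.522, -0.   ,  1.321, -0.067]), 'joint_vel': array([ 0.001, -0.   , -0.   ,  0.001,  0.001,  0.   ]), 'effort': array([-1.000e-03, -5.435e+01, -3.618e+01, -0.000e+00,  4.000e-03,
        0.000e+00]), 'eef_pos': array([232.047, 498.389, 230.707]), 'eef_rot': array([-0.69 ,  0.691, -0.153,  0.153]), 'wrist_force': array([ 0.696,  1.268, -0.808]), 'ft_torque': array([0.006, 0.03 , 0.077]), 'opening': np.float64(85.253)}
scene {'camera_matrix': array([[393.13141791,   0.        , 319.19367798],
       [  0.        , 393.13141791, 202.64038386],
       [  0.        ,   0.        ,   1.        ]]), 'camera_from_world': array([[ 7.95866103e-01,  6.05183530e-01, -1.87093561e-02,
        -3.79838965e+02],
       [-3.52387915e-01,  4.88104361e-01,  7.98484120e-01,
         1.08661342e+02],
       [ 4.92361557e-01, -6.28893494e-01,  6.01725078e-01,
        -1.65214813e+03],
       [ 0.00000000e+00,  0.00000000e+00,  0.00000000e+00,
         1.00000000e+00]])}
side {'camera_matrix': array([[511.37813058,   0.        , 314.37918048],
 
[... 295 characters left out ...]
      [-1.22000867e-01,  6.30913953e-01,  7.66200608e-01,
        -1.65429937e+03],
       [ 0.00000000e+00,  0.00000000e+00,  0.00000000e+00,
         1.00000000e+00]])}
wrist {'camera_matrix': array([[333.45465947,   0.        , 322.59928458],
       [  0.        , 333.45465947, 205.03822635],
       [  0.        ,   0.        ,   1.        ]]), 'mount': array([[ 9.47870985e-04, -9.61914045e-01, -2.73350456e-01,
        -6.80153362e+01],
       [ 6.18073650e-04,  2.73351090e-01, -9.61914133e-01,
        -1.40910948e+02],
       [ 9.99999360e-01,  7.42819783e-04,  8.53635292e-04,
         1.43384385e+00],
       [ 0.00000000e+00,  0.00000000e+00,  0.00000000e+00,
         1.00000000e+00]])}
```

View pics/scene0.png

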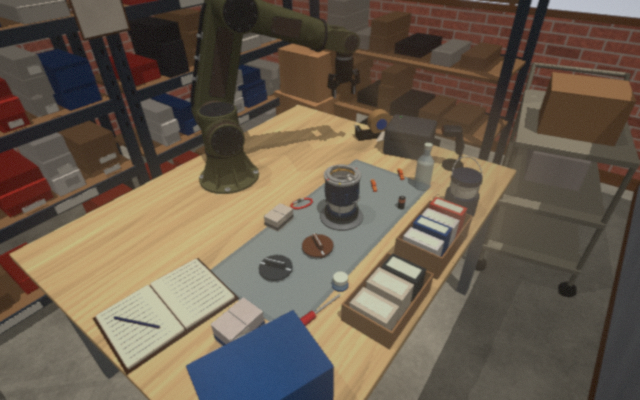

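View pics/side0.png

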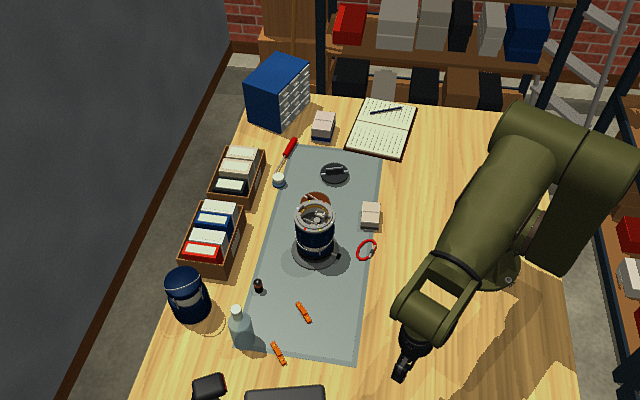

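View pics/wrist0.png

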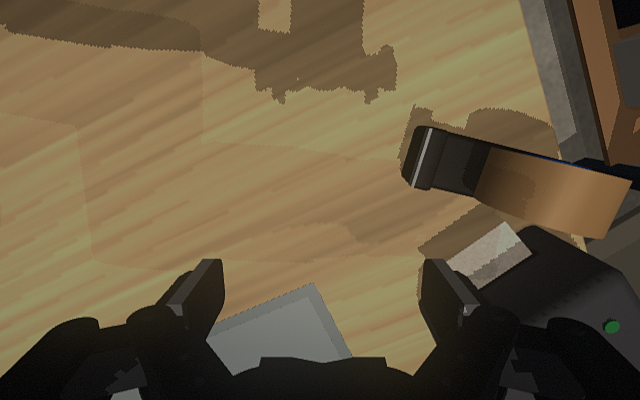

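```bash
cat > h.py <<'E'
from plant import env,cams
import cv2,numpy as np
from scipy.spatial.transform import Rotation as R
def rot(s):
    q=s["eef_rot"]; return R.from_quat([q[1],q[2],q[3],q[0]]).as_matrix()
def camTf(name,s=None):
    i=cams.camera_info(name); K=i["camera_matrix"]
    if name!="wrist":
        T=np.linalg.inv(i["camera_from_world"])
    else:
        E=np.eye(4);E[:3,:3]=rot(s);E[:3,3]=s["eef_pos"]; T=E@i["mount"]
    return K,T,i
def ray(name,uv,s=None):
    K,T,i=camTf(name,s)
    dist=i.get("distortion",i.get("dist_coeffs",None))
    p=cv2.undistortPoints(np.array([[uv]],float),K,dist).ravel()
    d=T[:3,:3]@np.array([p[0],-p[1],-1.]); return T[:3,3],d/np.linalg.norm(d)
def plane(name,uv,z,s=None):
    o,d=ray(name,uv,s); return o+d*(z-o[2])/d[2]
def proj(name,P,s=None):
    K,T,i=camTf(name,s); c=np.linalg.inv(T)@np.append(P,1.); return np.array([K[0,0]*c[0]/-c[2]+K[0,2],K[1,1]*-c[1]/-c[2]+K[1,2]])
def tri(rays):
    A=np.zeros((3,3));b=np.zeros(3)
    for o,d in rays:
        M=np.eye(3)-np.outer(d,d);A+=M;b+=M@o
    return np.linalg.solve(A,b)
def toolmove(s,target,ang=None):
    """shift in tool axes cm"""
    return np.round(rot(s).T@(np.array(target)-s["eef_pos"])/10,2)
E
python3 - <<'E'
from h import *
a=cv2.imread("pics/scene0.png");b=cv2.imread("pics/side0.png")
for n,im in (("scene",a),("side",b)):
    hsv=cv2.cvtColor(im,cv2.COLOR_BGR2HSV)
    m=cv2.inRange(hsv,(5,170,110),(18,255,255))
    N,l,st,c=cv2.connectedComponentsWithStats(m)
    for k in range(1,N):
        if st[k,4]>25: print(n,c[k].round(1),st[k],plane(n,c[k],10).round(0))
print("cap",plane("scene",(276,266),25),plane("side",(334,172),25))
print("lantern",plane("scene",(342,172),190),plane("side",(314,211),190))
c1=cv2.resize(a[150:310,230:420],None,fx=4,fy=4,interpolation=cv2.INTER_CUBIC)
c2=cv2.resize(b[150:370,230:390],None,fx=4,fy=4,interpolation=cv2.INTER_CUBIC)
c2=cv2.resize(c2,None,fx=.68,fy=.68)
cv2.imwrite("pics/c1.png",cv2.resize(c1,None,fx=1,fy=1)[:600]);cv2.imwrite("pics/c2.png",c2)
E
```

```text
side [303.2 311.7] [296 302  15  21 101] [526. 291.  10.]
side [277.9 352.8] [271 341  16  24 114] [573. 429.  10.]
cap [ 525.54405032 -280.88628702   25.        ] [ 518.50969438 -277.00291135   25.        ]
lantern [531.70535146  60.22930644 190.        ] [533.3997718   47.29446189 190.        ]
```

View pics/c1.png

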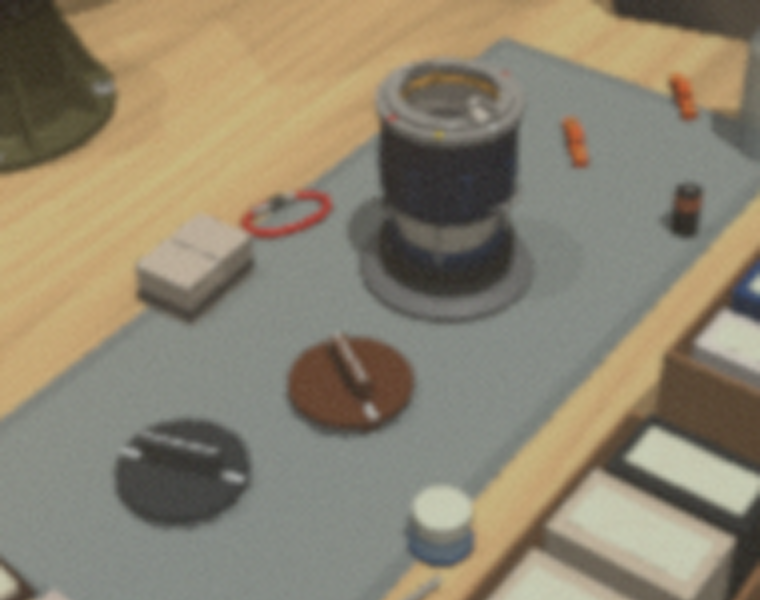

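View pics/c2.png

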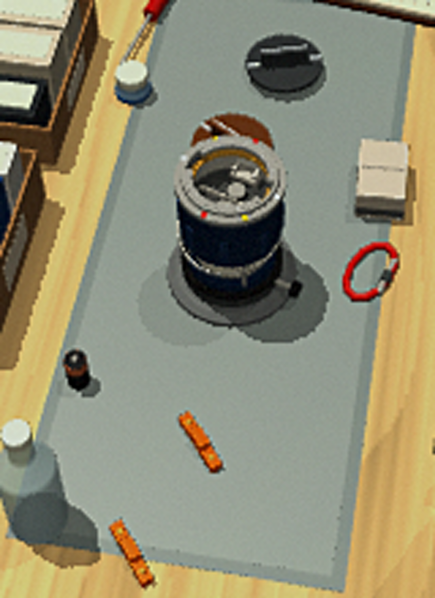

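```bash
python3 - <<'E'
from h import *
s=env.get_state(); print(rot(s).round(3), s["clock"])
b=cv2.imread("pics/side0.png")
hsv=cv2.cvtColor(b,cv2.COLOR_BGR2HSV)
m=cv2.inRange(hsv,(3,130,80),(20,255,255))
N,l,st,c=cv2.connectedComponentsWithStats(m)
for cc in ((303,312),(278,353)):
    k=np.argmin(np.hypot(*(c[1:]-cc).T))+1
    ys,xs=np.where(l==k); P=np.array([plane("side",(x,y),14)[:2] for x,y in zip(xs,ys)])
    mu=P.mean(0);w,v=np.linalg.eigh(np.cov((P-mu).T)); print(mu,np.degrees(np.arctan2(v[1,1],v[0,1])),np.sqrt(w*12))
for n,u in (("scene",(276,266)),("side",(334,172))): pass
# cap axis: pointers in scene crop: (129,453),(233,477) /4 + (230,150)
p=plane("scene",(230+129/4,150+453/4),21);q=plane("scene",(230+233/4,150+477/4),21);print("cap",p,q,np.degrees(np.arctan2(*(q-p)[[1,0]])))
f=4*.68
for nm,u in dict(red1=(205,214),yel1=(245,216),yel2=(215,140),red2=(258,141),whiteleft=(186,158)).items(): print(nm,plane("side",(230+u[0]/f,150+u[1]/f),185))
for nm,u in dict(jar=(440,500),cell=(687,188),).items(): print(nm,plane("scene",(230+u[0]/4,150+u[1]/4),45))
E
```

```text
[[ 0.907 -0.     0.422]
 [-0.422 -0.001  0.907]
 [-0.    -1.    -0.001]] 0.15
[525.57059975 293.52021634] 129.946676357217 [16.55105748 75.74307518]
[572.99758699 473.69476054] 93.86060393033735 [ 42.63923592 117.89724428]
cap [ 480.3210023  -294.79927795   21.        ] [ 561.96583573 -266.21450278   21.        ] 19.295724859160615
red1 [547.70833248 113.48530306 185.        ]
yel1 [504.46975264 109.16572264 185.        ]
yel2 [555.77580801   8.54565917 185.        ]
red2 [507.48838267   2.21888002 185.        ]
whiteleft [583.14622322  39.69680357 185.        ]
jar [ 714.38958687 -210.67851837   45.        ]
cell [678.6407748  236.02068672  45.        ]
```

Look-alikes before the first reach:
- **Bars:** A is at side px (303,312), about (526,292) and 601 mm from the base. B is at (278,353), about (573,430) and 716 mm from the base. I choose A, the nearer one.
- **Caps:** dark grey is at side (334,172) / scene (276,266), which I choose. The brown one at side (316,200) stays alone.

I'm moving above bar A.

>>> apply_moves --pt "34.8 8 -6.4 0.436" --pt "34.8 8 -6.4 0.436" --pt "34.8 8 -6.4 0.436" --pt "34.8 8 -6.4 0.436" --pt "34.8 8 -6.4 0.436" --pt "34.8 8 -6.4 0.436" --pt "34.8 8 -6.4 0.436" --pt "34.8 8 -6.4 0.436" --pt "34.8 8 -6.4 0.436" --pt "34.8 8 -6.4 0.436" --pt "34.8 8 -6.4 0.436"

```text
clock: 1.25
eef_pos: [519.7, 294.8, 151.8]
eef_rot: [0.641, -0.641, 0.298, -0.298]
wrist_force: [-0.1, 0.0, -0.0]
opening: 85.3
```

```bash
cat > bar.py <<'E'
from h import *
import sys
s=env.get_state(); im=cams.camera("wrist")[:,:,::-1].copy(); cv2.imwrite(sys.argv[1],im)
print(s["clock"],s["eef_pos"].round(1),rot(s).round(3).tolist(),s["joints"].round(2))
hsv=cv2.cvtColor(im,cv2.COLOR_BGR2HSV)
m=cv2.inRange(hsv,(3,150,100),(20,255,255))
N,l,st,c=cv2.connectedComponentsWithStats(m)
for k in range(1,N):
    if st[k,4]>60:print(c[k].round(),st[k],plane("wrist",c[k],14,s).round(1))
m=cv2.morphologyEx(m,cv2.MORPH_CLOSE,np.ones((7,7)))
cs,_=cv2.findContours(m,cv2.RETR_EXTERNAL,cv2.CHAIN_APPROX_NONE)
for q in cs:
    if cv2.contourArea(q)<300: continue
    P=np.array([plane("wrist",p[0],13,s)[:2] for p in q],np.float32)
    print(cv2.minAreaRect(P))
E
python3 bar.py pics/w1.png
```

```text
1.25 [519.7 294.8 151.8] [[0.645, 0.0, 0.764], [-0.764, 0.0, 0.645], [0.0, -1.0, 0.001]] [ 0.45  0.48  1.47  0.    1.2  -0.25]
[479. 111.] [ 464   66   29   93 1534] [573.9 429.   14. ]
[325. 175.] [317 161  16  29 384] [512.1 309.6  14. ]
[325. 214.] [318 191  16  50 728] [535.  282.9  14. ]
((527.8825073242188, 291.3228454589844), (13.527971267700195, 71.27539825439453), 40.634925842285156)
((575.9459228515625, 428.4195861816406), (17.420101165771484, 71.77616882324219), 39.73743438720703)
```

View pics/w1.png

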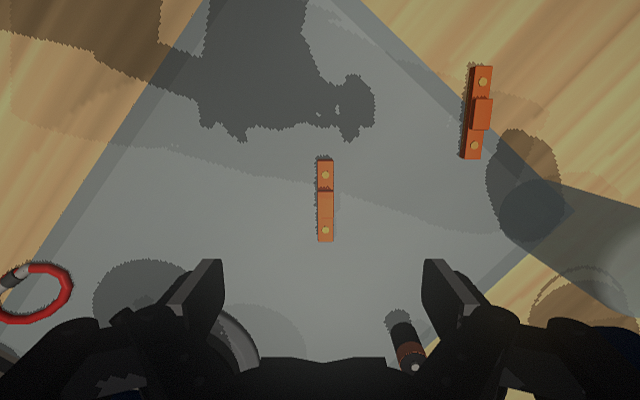

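Bar A lies at px (325,200), with brass contacts at (326,175) and (326,230). Bar B at (479,111) is farther off and stays put.

```bash
python3 - <<'E'
from h import *
s=env.get_state()
a=plane("wrist",(326,175),12,s);b=plane("wrist",(326,230),12,s)
# independent: side view
print(a,b,(a+b)/2,np.degrees(np.arctan2(*(b-a)[[1,0]])), np.linalg.norm(a-b))
t=(a+b)/2
for c in ([527.5,291.3],t[:2]): print(toolmove(s,[*c,6]), proj("side",[*c,15]))
E
```

```text
[513.26651671 309.6659446   12.        ] [545.48654402 271.61427165  12.        ] [529.37653037 290.64010812  12.        ] -49.74394105660419 49.86040487295341
[ 0.77 14.58  0.36] [302.7062265  311.05719066]
[ 0.94 14.58  0.46] [302.12915908 310.76658538]
```

>>> apply_moves --pt "0.85 5 0.4 0" --pt "0.85 10 0.4 0" --pt "0.85 13.5 0.4 0" --pt "0.85 14.5 0.4 0" --pt "0.85 14.5 0.4 0" --grip 5

```text
clock: 1.8
eef_pos: [528.5, 290.2, 6.0]
eef_rot: [-0.641, 0.642, -0.299, 0.298]
wrist_force: [0.4, 0.4, 1.4]
opening: 50.0
```

>>> apply_moves --pt "0 0 0 0" --pt "0 0 0 0" --pt "0 0 0 0" --pt "0 0 0 0" --pt "0 0 0 0" --pt "0 0 0 0" --grip 0.8 --squeeze 40

```text
clock: 2.4
eef_pos: [530.1, 290.3, 8.5]
eef_rot: [0.642, -0.64, 0.298, -0.299]
wrist_force: [-1.0, 0.7, 7.3]
opening: 12.9
```

>>> apply_moves --pt "0 -1 0 0" --pt "0 -3 0 0" --pt "0 -7 0 0" --pt "0 -11 0 0" --pt "0 -15 0 0"

```text
clock: 2.9
eef_pos: [529.0, 289.6, 159.3]
eef_rot: [0.641, -0.641, 0.298, -0.299]
wrist_force: [0.4, -0.5, -0.1]
opening: 12.9
```

```bash
python3 bar.py pics/w2.png
```

```text
2.9 [529.  289.6 159.3] [[0.643, 0.001, 0.766], [-0.766, 0.001, 0.643], [0.0, -1.0, 0.001]] [ 0.44  0.48  1.44 -0.    1.22 -0.26]
[472.  99.] [ 458   53   27   93 1507] [574.  428.9  14. ]
[323. 213.] [ 308  186   31   56 1539] [543.7 275.2  14. ]
[323. 288.] [ 307  247   32   86 2403] [591.7 217.6  14. ]
((575.6713256835938, 236.65313720703125), (28.90130043029785, 150.008544921875), 39.98198699951172)
((575.8494873046875, 428.3687744140625), (17.260696411132812, 72.17984008789062), 39.6916618347168)
```

View pics/w2.png

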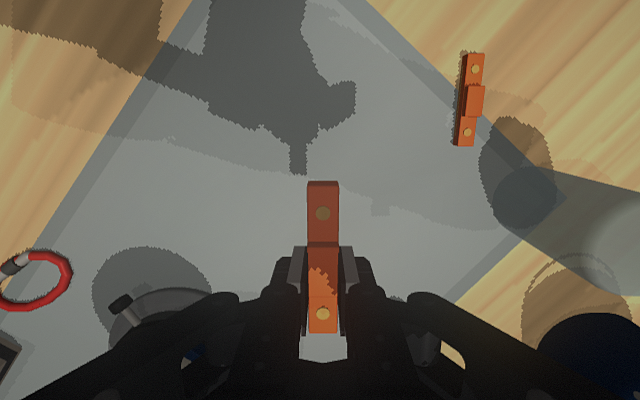

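The bar is held between the pads, with its dots at (323,213) and (323,313). Next I work out its pose in the tool.

```bash
cat > inhand.py <<'E'
from h import *
from scipy.optimize import fsolve
K=cams.camera_info("wrist")["camera_matrix"];M=np.linalg.inv(cams.camera_info("wrist")["mount"])
def pr(t):
    c=M@np.append(t,1);return K[1,1]*-c[1]/-c[2]+K[1,2]
def f(v): return [pr([v[0]+24.9,v[1],0])-213, pr([v[0]-24.9,v[1],0])-313.5]
v=fsolve(f,[0,-3]);print("bar in tool: x0,y(dot top at 12mm) ",v)
E
python3 inhand.py
```

```text
bar in tool: x0,y(dot top at 12mm)  [8.77403477e+08 1.81624765e+09]inhand.py:7: RuntimeWarning: The iteration is not making good progress, as measured by the 
 improvement from the last ten iterations.
  v=fsolve(f,[0,-3]);print("bar in tool: x0,y(dot top at 12mm) ",v)
```

>>> apply_moves --pt "4 -2 -2 0.1" --pt "7 -5 -4 0.25" --pt "10 -8 -6 0.4" --pt "12.5 -11 -8 0.55" --pt "14 -12 -9 0.7" --pt "14 -12 -9 0.85" --pt "14 -12 -9 0.95" --pt "14 -12 -9 1.015" --pt "14 -12 -9 1.015"

```text
clock: 3.85
eef_pos: [550.2, 124.6, 277.2]
eef_rot: [-0.415, 0.414, -0.572, 0.573]
wrist_force: [0.1, 0.6, -0.2]
opening: 12.9
```

```bash
python3 - <<'E'
from h import *
s=env.get_state(); im=cams.camera("wrist")[:,:,::-1].copy(); cv2.imwrite("pics/w3.png",im)
import pickle; pickle.dump(s,open("s3.pkl","wb"))
print(s["clock"],s["eef_pos"].round(1),rot(s).round(3).tolist(),s["joints"].round(2))
E
```

```text
3.85 [550.2 124.6 277.2] [[-0.312, 0.001, 0.95], [-0.95, 0.0, -0.312], [-0.001, -1.0, 0.001]] [ 0.16  0.3   1.41 -0.    1.43  0.47]
```

View pics/w3.png

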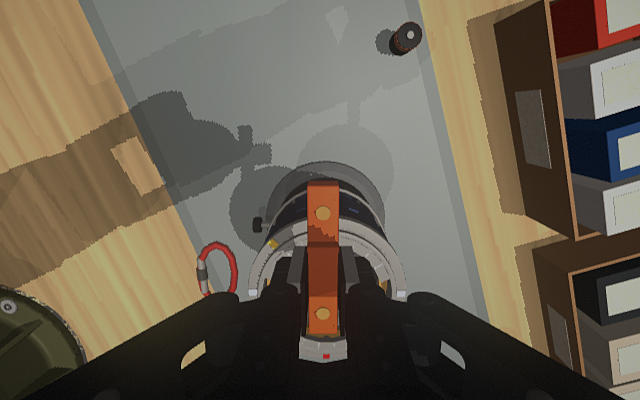

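The image's up direction is tool −x, so the lantern (rim near row 270) needs the TCP on its other side. I'm moving there.

```bash
sed -i 's/v\[0\]+24.9/v[0]-QQ/;s/v\[0\]-24.9/v[0]+24.9/;s/-QQ/-24.9/' inhand.py; python3 inhand.py; python3 - <<'E'
from h import *
print(toolmove(env.get_state(),[502,-25,280]))
E
```

```text
bar in tool: x0,y(dot top at 12mm)  [-2.88337572 -3.19272053]
[15.72 -0.3   0.04]
```

>>> apply_moves --pt "4 -0.3 0 0" --pt "8 -0.3 0 0" --pt "12 -0.3 0 0" --pt "15 -0.3 0 0" --pt "15.7 -0.3 0 0" --pt "15.7 -0.3 0 0"

```text
clock: 4.5
eef_pos: [501.4, -25.1, 279.8]
eef_rot: [-0.415, 0.415, -0.572, 0.573]
wrist_force: [1.2, 0.4, -0.4]
opening: 12.8
```

```bash
python3 - <<'E'
from h import *
s=env.get_state(); im=cams.camera("wrist")[:,:,::-1].copy(); cv2.imwrite("pics/w4.png",im)
import pickle; pickle.dump(s,open("s4.pkl","wb"))
print(s["clock"],s["eef_pos"].round(1),rot(s).round(3).tolist(),s["joints"].round(2))
c=im[30:260,200:440]; cv2.imwrite("pics/w4c.png",cv2.resize(c,None,fx=2.6,fy=2.6,interpolation=cv2.INTER_CUBIC))
E
```

```text
4.5 [501.4 -25.1 279.8] [[-0.311, 0.001, 0.95], [-0.95, -0.0, -0.311], [-0.0, -1.0, 0.001]] [-0.12  0.16  1.58  0.    1.4   0.19]
```

View pics/w4c.png

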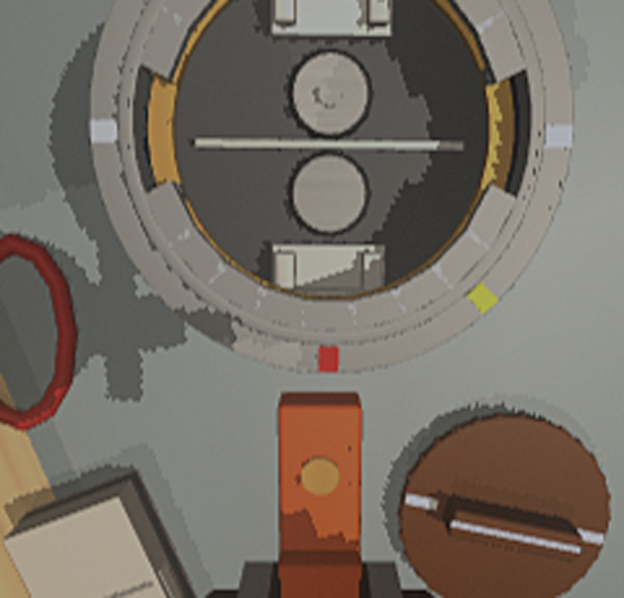

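```bash
cat > lant.py <<'E'
from h import *
import pickle
s=pickle.load(open("s4.pkl","rb")); im=cv2.imread("pics/w4.png")
hsv=cv2.cvtColor(im,cv2.COLOR_BGR2HSV)
f=lambda u,v:(200+u/2.6-.3,30+v/2.6-.3)
def comp(m,near):
    N,l,st,c=cv2.connectedComponentsWithStats(m); k=np.argmin(np.hypot(*(c[1:]-near).T))+1; print(near,c[k].round(1),st[k,4]); return c[k]
W={}
W['wl']=comp(cv2.inRange(hsv,(90,8,185),(140,60,255)),f(103,131)); W['wr']=comp(cv2.inRange(hsv,(90,8,185),(140,60,255)),f(558,135))
W['red']=comp(cv2.inRange(hsv,(0,150,100),(6,255,255))|cv2.inRange(hsv,(174,150,100),(180,255,255)),f(328,359))
W['yel']=comp(cv2.inRange(hsv,(24,120,120),(36,255,255)),f(483,298))
P={k:plane("wrist",v,185,s)[:2] for k,v in W.items()}
c=(P['wl']+P['wr'])/2
for k in P: d=P[k]-c;print(k,P[k].round(1),np.hypot(*d).round(1),np.degrees(np.arctan2(d[1],d[0])).round(1))
print("centre from whites",c)
t=plane("wrist",f(331,15),152,s);b=plane("wrist",f(329,267),152,s);print("ledge mid",(t+b)/2,t,b)
c1=plane("wrist",f(331,93),148,s);c2=plane("wrist",f(330,193),148,s);print("cells",(c1+c2)/2)
for nm in ("scene","side"): print(nm,proj(nm,[*c,190]))
d=comp(cv2.inRange(hsv,(14,60,100),(26,200,255)),f(319,477)); print(d)
E
python3 lant.py
```

```text
(239.3153846153846, 80.08461538461539) [244.  79.] 3
(414.31538461538463, 81.62307692307692) [415.9  83.6] 15
(325.8538461538461, 167.77692307692305) [326. 168.] 63
(385.46923076923076, 144.3153846153846) [385. 144.] 71
wl [481.5  76.6] 57.2 160.4
wr [589.2  38.2] 57.2 -19.6
red [514.8   3. ] 58.1 -110.7
yel [559.1   6.3] 56.4 -65.0
centre from whites [535.32313444  57.42891911]
ledge mid [533.29204902  57.46181854 152.        ] [544.2879694   90.39957199 152.        ] [522.29612864  24.52406509 152.        ]
cells [533.74034491  58.17718416 148.        ]
scene [342.41703069 172.70973541]
side [312.78774322 213.50430868]
(322.39230769230767, 213.16153846153844) [322.6 212.6] 165
[322.58787879 212.59393939]
```

View pics/w4.png

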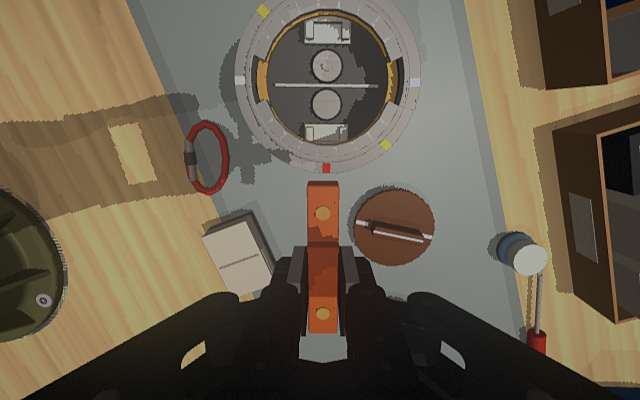

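Lantern marks in the full picture: white at (239.5,80) and (414.5,82), yellow at (385,144) and (264,11), red at (326,168). I'm fitting centre and angle to them.

```bash
cat > fit.py <<'E'
from h import *
import pickle
from scipy.optimize import least_squares
s=pickle.load(open("s4.pkl","rb")); im=cv2.imread("pics/w4.png")
hsv=cv2.cvtColor(im,cv2.COLOR_BGR2HSV)
N,l,st,c=cv2.connectedComponentsWithStats(cv2.inRange(hsv,(24,120,120),(36,255,255)))
print([c[k] for k in range(1,N) if st[k,4]>30])
y2=min([c[k] for k in range(1,N) if st[k,4]>30],key=lambda q:np.hypot(q[0]-264,q[1]-11))
px=[(239.4,80),(414.4,81.7),(326,168),(385,144),y2]; rel=np.radians([180,0,-90,-45,135])
P=np.array([plane("wrist",p,185,s)[:2] for p in px])
def r(v): return (np.c_[v[0]+v[3]*np.cos(v[2]+rel),v[1]+v[3]*np.sin(v[2]+rel)]-P).ravel()
o=least_squares(r,[535,57,-.33,58]); v=o.x;print(v,np.degrees(v[2]),o.fun.reshape(-1,2).round(2))
psi=np.arctan2(rot(s)[1,2],rot(s)[0,2]);print("psi",np.degrees(psi))
E
python3 fit.py
```

```text
[array([262.72115385,  10.82692308]), array([385., 144.])]
[ 5.33421822e+02  5.83121702e+01 -3.26398004e-01  5.81629412e+01] -18.701228069178054 [[-0.   -0.02]
 [ 0.02 -0.06]
 [ 0.01  0.17]
 [ 0.05 -0.09]
 [-0.08  0.  ]]
psi -18.113519964461076
```

>>> apply_moves --pt "-3 0 0.2 0.01" --pt "-6 0 0.3 0.01" --pt "-8.3 0.5 0.45 0.01" --pt "-8.74 3 0.45 0.01" --pt "-8.74 5.5 0.45 0.01" --pt "-8.74 6.8 0.45 0.01" --pt "-8.74 6.8 0.45 0.01"

```text
clock: 5.25
eef_pos: [532.5, 57.9, 209.8]
eef_rot: [0.412, -0.413, 0.575, -0.574]
wrist_force: [-0.0, -0.1, -0.1]
opening: 13.0
```

```bash
python3 - <<'E'
from h import *
s=env.get_state(); im=cams.camera("wrist")[:,:,::-1].copy(); cv2.imwrite("pics/w5.png",im)
import pickle; pickle.dump(s,open("s5.pkl","wb"))
print(s["clock"],s["eef_pos"].round(1),rot(s).round(3).tolist())
b=cams.camera("side")[:,:,::-1]; cv2.imwrite("pics/side5.png",cv2.resize(b[140:280,240:400],None,fx=4,fy=4,interpolation=cv2.INTER_CUBIC))
E
```

```text
5.25 [532.5  57.9 209.8] [[-0.319, -0.003, 0.948], [-0.948, -0.0, -0.319], [0.001, -1.0, -0.003]]
```

View pics/w5.png

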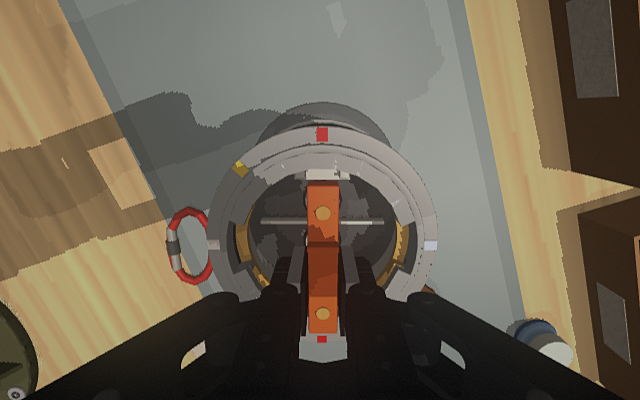

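View pics/side5.png

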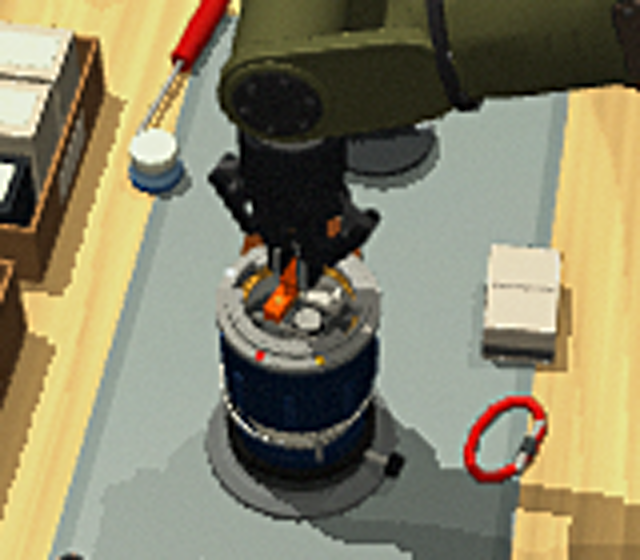

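The bar is over the mouth. Red marks are at (322,134) and (322,339), white at (213,245) and (430,245), and the bar's dots at (322,213) and (322,313). I'm refining in the tool frame.

```bash
python3 - <<'E'
from h import *
import pickle
s=pickle.load(open("s5.pkl","rb"))
s=dict(s); Rm=rot(s)
P={k:plane("wrist",p,185,s) for k,p in dict(r1=(321.8,134),r2=(322,339),w1=(213,245),w2=(430,245),y=(241,168)).items()}
for k in P: print(k,P[k].round(1), (Rm.T@(P[k]-s["eef_pos"])).round(1))
print((P['r1']+P['r2'])/2,(P['w1']+P['w2'])/2)
E
```

```text
r1 [552.4 113.8 185. ] [-59.4  24.8   1. ]
r2 [514.9   2.7 185. ] [57.9 24.9  1. ]
w1 [478.5  77.3 185. ] [ -1.1  25.  -57.3]
w2 [588.5  40.3 185. ] [-1.2 24.7 58.8]
y [508.7 111.  185. ] [-42.7  24.9 -39.5]
[533.62961923  58.26149261 185.        ] [533.50574726  58.76630121 185.        ]
```

>>> apply_moves --pt "0.13 0.5 -0.03 0" --pt "0.13 1.5 -0.03 0" --pt "0.13 2.5 -0.03 0" --pt "0.13 3.4 -0.03 0" --pt "0.13 3.9 -0.03 0" --pt "0.13 4.3 -0.03 0" --pt "0.13 4.3 -0.03 0"

```text
clock: 6.05
eef_pos: [532.1, 56.0, 167.8]
eef_rot: [0.412, -0.412, 0.575, -0.574]
wrist_force: [1.0, -0.1, -0.3]
opening: 12.4
```

```bash
python3 - <<'E'
from h import *
s=env.get_state(); im=cams.camera("wrist")[:,:,::-1].copy(); cv2.imwrite("pics/w6.png",cv2.resize(im[120:,180:470],None,fx=2.1,fy=2.1))
print(s["clock"],s["eef_pos"].round(1),s["wrist_force"],env.get_state()["wrist_force"])
E
```

```text
6.05 [532.1  56.  167.8] [ 0.97763489 -0.08922992 -0.27874381] [ 0.08994359  0.30857556 -0.38715211]
```

View pics/w6.png

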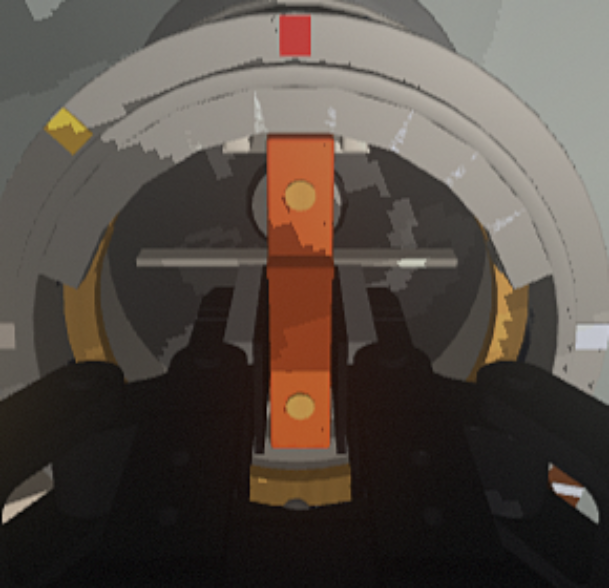

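>>> apply_moves --pt "0 0.2 0 0" --pt "0 0.35 0 0" --pt "0 0.5 0 0" --pt "0 0.5 0 0"

```text
clock: 6.5
eef_pos: [532.2, 56.0, 163.1]
eef_rot: [0.412, -0.412, 0.575, -0.574]
wrist_force: [0.3, 0.0, -0.6]
opening: 12.7
```

>>> apply_moves --pt "0 0.1 0 0" --pt "0 0.15 0 0" --pt "0 0.15 0 0"

```text
clock: 6.8
eef_pos: [532.3, 56.0, 161.7]
eef_rot: [0.412, -0.412, 0.575, -0.574]
wrist_force: [0.9, -0.5, 0.4]
opening: 12.6
```

>>> apply_moves --pt "0 0.07 0 0" --pt "0 0.1 0 0" --pt "0 0.1 0 0"

```text
clock: 7.1
eef_pos: [532.3, 56.0, 160.7]
eef_rot: [0.412, -0.412, 0.575, -0.574]
wrist_force: [0.3, -0.3, -1.0]
opening: 12.8
```

>>> apply_moves --pt "0 0.07 0 0" --pt "0 0.1 0 0" --pt "0 0.1 0 0"

```text
clock: 7.4
eef_pos: [532.4, 56.0, 160.5]
eef_rot: [-0.412, 0.412, -0.574, 0.575]
wrist_force: [-3.4, -0.9, 7.1]
opening: 12.7
```

Contact at z 160.5, as expected. Releasing with a small opening.

>>> apply_moves --pt "0 0 0 0" --pt "0 0 0 0" --pt "0 0 0 0" --pt "0 0 0 0" --grip 2.6

```text
clock: 7.8
eef_pos: [532.3, 56.0, 159.7]
eef_rot: [0.412, -0.412, 0.575, -0.574]
wrist_force: [0.1, -0.5, -0.2]
opening: 25.9
```

```bash
python3 - <<'E'
from h import *
s=env.get_state(); im=cams.camera("wrist")[:,:,::-1].copy(); cv2.imwrite("pics/w7.png",cv2.resize(im[120:,180:470],None,fx=2.1,fy=2.1))
print(s["clock"],s["eef_pos"].round(1),s["wrist_force"].round(1),s["opening"])
E
```

```text
7.8 [532.3  56.  159.7] [ 0.1 -0.5 -0.2] 25.856760553595052
```

View pics/w7.png

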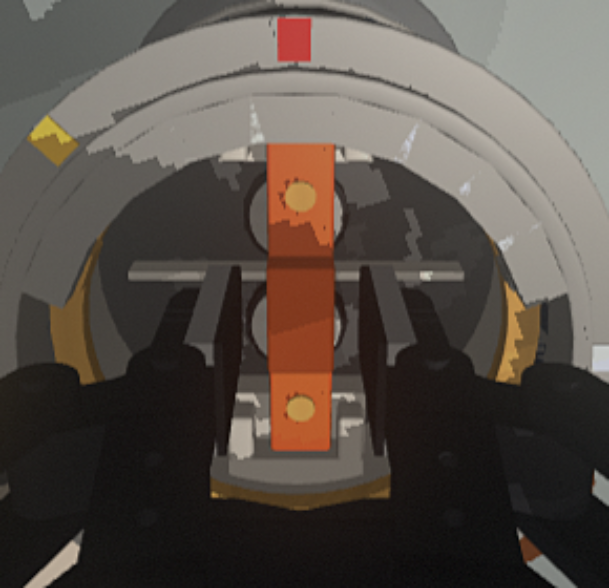

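The bar lies between the cheeks and is free of the pads. I'm lifting straight up and looking from the viewing position.

>>> apply_moves --pt "0 -1 0 0" --pt "0 -3.5 0 0" --pt "0 -7 0 0" --pt "0 -10.5 0 0" --pt "2 -12 0 0" --pt "6 -12 0 0" --pt "8.6 -12 0 0" --pt "8.6 -12 0 0"

```text
clock: 8.65
eef_pos: [504.1, -27.7, 280.9]
eef_rot: [-0.412, 0.411, -0.575, 0.575]
wrist_force: [0.7, -0.2, -0.5]
opening: 26.0
```

```bash
python3 - <<'E'
from h import *
import pickle
s=env.get_state(); im=cams.camera("wrist")[:,:,::-1].copy(); cv2.imwrite("pics/w8.png",im);pickle.dump(s,open("s8.pkl","wb"))
cv2.imwrite("pics/w8c.png",cv2.resize(im[0:200,210:440],None,fx=3,fy=3,interpolation=cv2.INTER_CUBIC))
print(s["clock"],s["eef_pos"].round(1),s["wrist_force"].round(1),s["opening"])
E
```

```text
8.65 [504.1 -27.7 280.9] [ 0.7 -0.2 -0.5] 26.02868491450566
```

View pics/w8c.png

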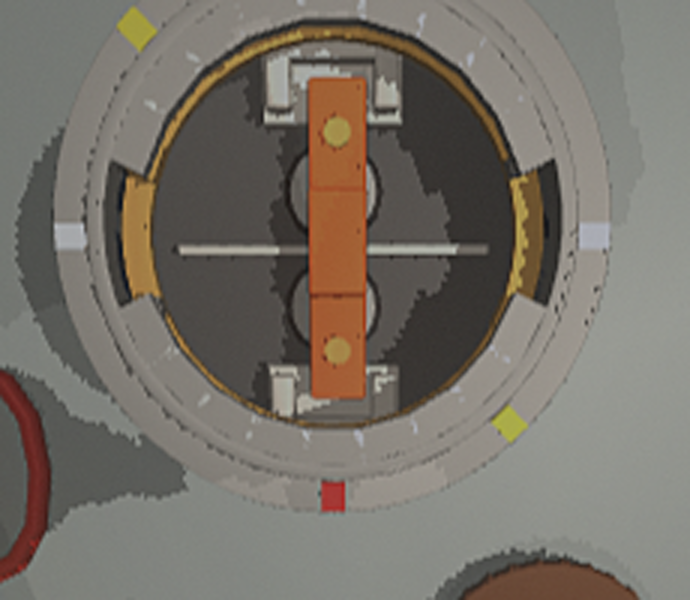

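```bash
python3 - <<'E'
from h import *
import pickle
from scipy.optimize import least_squares
s=pickle.load(open("s8.pkl","rb"))
f=lambda u,v:(210+u/3-.3,v/3-.3)
px=[f(69,236),f(594,236),f(333,496),f(509,423),f(138,28)]; rel=np.radians([180,0,-90,-45,135])
P=np.array([plane("wrist",p,185,s)[:2] for p in px])
def r(v): return (np.c_[v[0]+v[3]*np.cos(v[2]+rel),v[1]+v[3]*np.sin(v[2]+rel)]-P).ravel()
o=least_squares(r,[535,57,-.33,58]); v=o.x;print(v,np.degrees(v[2]),o.fun.round(1))
a=plane("wrist",f(336,131),164,s);b=plane("wrist",f(337,350),164,s);m=(a+b)/2
print(m,np.linalg.norm(a-b),np.degrees(np.arctan2(*(a-b)[[1,0]])),m[:2]-v[:2], rot(s).T@(m-[*v[:2],164]))
print(np.degrees(np.arctan2(rot(s)[1,2],rot(s)[0,2])))
# next: over the cap, psi -70.7, cap at (521,-279); camera looks toward -x side
print(rot(s).round(3))
E
```

```text
[ 5.33572902e+02  5.83145015e+01 -3.29383764e-01  5.81403588e+01] -18.87229950472718 [ 0.3 -0.1  0.   0.1 -0.1 -0.  -0.1 -0.1 -0.2  0.1]
[534.43949403  58.03239062 164.        ] 49.827153719761085 71.36072775043482 [ 0.86659173 -0.28211087] [-0.01267398  0.00108615  0.91126613]
-18.828987955847783
[[-0.323  0.001  0.946]
 [-0.946 -0.001 -0.323]
 [ 0.    -1.     0.001]]
```

The bar lies 0.9 mm from centre and within 1° of square, with dots at crop (336,131) and (337,350); the dot spacing agrees with the ledge height. Next I go to the dark grey cap.

>>> apply_moves --pt "4 0 2 0.1" --pt "8 0 3 0.25" --pt "12 1 5 0.4" --pt "16 3 7 0.55" --pt "20 6 8.5 0.7" --pt "23.2 9.1 9.7 0.8" --pt "23.2 9.1 9.7 0.9" --pt "23.2 9.1 9.7 0.905" --pt "23.2 9.1 9.7 0.905" --grip 6

```text
clock: 9.6
eef_pos: [523.1, -275.6, 189.6]
eef_rot: [-0.121, 0.12, -0.696, 0.697]
wrist_force: [-0.1, 0.7, -0.5]
opening: 60.2
```

```bash
python3 - <<'E'
from h import *
import pickle
s=env.get_state(); im=cams.camera("wrist")[:,:,::-1].copy(); cv2.imwrite("pics/w9.png",im);pickle.dump(s,open("s9.pkl","wb"))
cv2.imwrite("pics/w9c.png",cv2.resize(im[100:300,210:440],None,fx=3,fy=3,interpolation=cv2.INTER_CUBIC))
print(s["clock"],s["eef_pos"].round(1),rot(s).round(3).tolist(),s["joints"].round(2))
E
```

```text
9.6 [ 523.1 -275.6  189.6] [[-0.942, 0.001, 0.337], [-0.337, -0.0, -0.942], [-0.001, -1.0, 0.001]] [-0.55  0.43  1.45  0.    1.27  0.68]
```

View pics/w9.png

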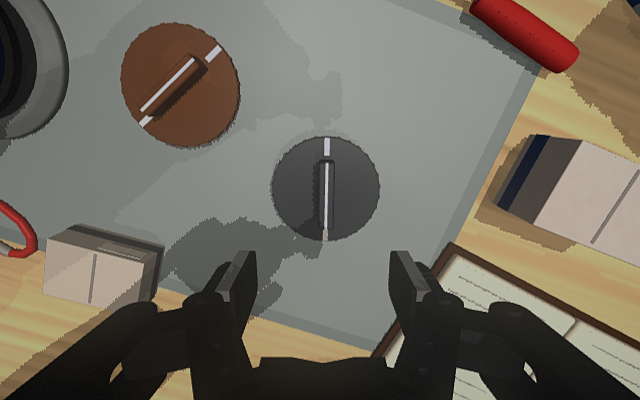

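View pics/w9c.png

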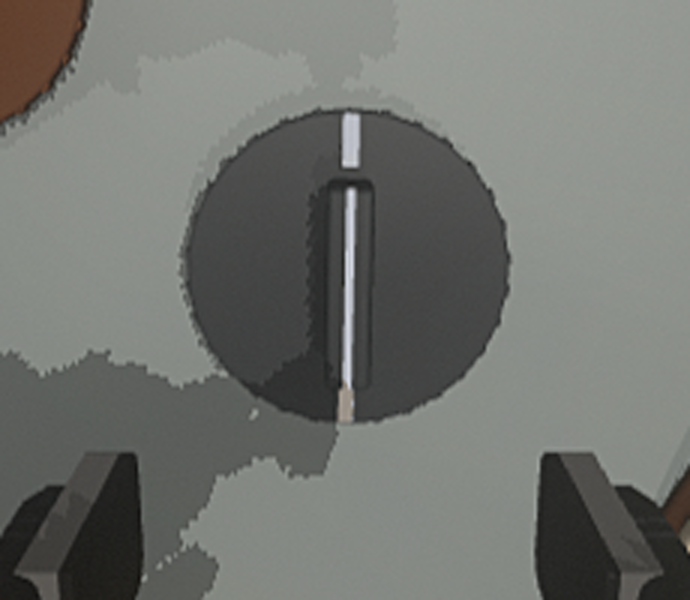

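The dark grey cap sits at px (326,188), with its pointer line in the crop from (351,188) to (347,385). Brown is at (180,85) and is left alone.

```bash
python3 - <<'E'
from h import *
import pickle
s=pickle.load(open("s9.pkl","rb")); f=lambda u,v:(210+u/3-.3,100+v/3-.3)
g=lambda u,v,z:plane("wrist",f(u,v),z,s)
L=[g(187,262,20),g(509,262,20),g(348,108,20),g(346,423,20)]
for p in L: print(p.round(1))
print((L[0]+L[1])/2,np.linalg.norm(L[0]-L[1]),(L[2]+L[3])/2,np.linalg.norm(L[2]-L[3]))
a=g(351.5,188,45);b=g(347.5,387,45);print("bar",(a+b)/2,np.linalg.norm(a-b),np.degrees(np.arctan2(*(a-b)[[1,0]])))
a2=g(351,125,21);b2=g(346,405,21);print("ptr",(a2+b2)/2,np.degrees(np.arctan2(*(a2-b2)[[1,0]])))
Rm=rot(s);print("x tool angle",np.degrees(np.arctan2(Rm[1,0],Rm[0,0])))
m=(a+b)/2
print("tool", Rm.T@(m-s["eef_pos"]), Rm.T@((L[2]+L[3])/2-s["eef_pos"]))
E
```

```text
[ 507.7 -230.    20. ]
[ 542.  -326.5   20. ]
[ 570.1 -262.    20. ]
[ 473.  -296.2   20. ]
[ 524.86190036 -278.2454846    20.        ] 102.3564215421332 [ 521.53919323 -279.0756201    20.        ] 102.91943146260529
bar [ 522.21642856 -279.37006014   45.        ] 60.46597903076185 18.67332250337125
ptr [ 522.51485243 -279.20367781   21.        ] 18.776012638934628
x tool angle -160.3246357249661
tool [  2.16875119 144.61385912   3.10968468] [  2.72783323 169.61299887   2.58453536]
```

>>> apply_moves --pt "0.22 4 0.29 0.016" --pt "0.22 8.5 0.29 0.016" --pt "0.22 12.5 0.29 0.016" --pt "0.22 15 0.29 0.016" --pt "0.22 16 0.29 0.016" --pt "0.22 16.35 0.29 0.016" --pt "0.22 16.35 0.29 0.016"

```text
clock: 10.35
eef_pos: [522.0, -279.9, 26.6]
eef_rot: [-0.115, 0.114, -0.697, 0.698]
wrist_force: [0.8, -1.4, -0.8]
opening: 59.9
```

>>> apply_moves --pt "0 0 0 0" --pt "0 0 0 0" --pt "0 0 0 0" --pt "0 0 0 0" --pt "0 0 0 0" --pt "0 0 0 0" --grip 0.8 --squeeze 70

```text
clock: 10.95
eef_pos: [521.7, -280.1, 26.2]
eef_rot: [-0.114, 0.114, -0.697, 0.698]
wrist_force: [-0.4, 0.5, 6.9]
opening: 12.5
```

>>> apply_moves --pt "0 -0.5 0 0" --pt "0 -2 0 0" --pt "0 -5 0 0" --pt "0 -9 0 0" --pt "0 -13 0 0" --pt "0 -17 0 0" --pt "0 -19 0 0" --pt "0 -19 0 0"

```text
clock: 11.75
eef_pos: [522.0, -280.3, 219.7]
eef_rot: [-0.116, 0.112, -0.696, 0.699]
wrist_force: [-1.0, -0.2, -0.9]
opening: 12.0
```

```bash
python3 - <<'E'
from h import *
import pickle
s=env.get_state(); im=cams.camera("wrist")[:,:,::-1].copy(); cv2.imwrite("pics/w10.png",im);pickle.dump(s,open("s10.pkl","wb"))
Rm=rot(s)
print(s["clock"],s["eef_pos"].round(1),Rm.round(3).tolist(),s["joints"].round(2),s["opening"],s["wrist_force"])
psi=np.degrees(np.arctan2(Rm[1,2],Rm[0,2]));print(psi, toolmove(s,[532.5,58.5,265]))
E
```

```text
11.75 [ 522.  -280.3  219.7] [[-0.948, 0.005, 0.318], [-0.318, -0.003, -0.948], [-0.004, -1.0, 0.005]] [-0.55  0.4   1.41  0.    1.32  0.69] 12.0371584686547 [-0.95619191 -0.18969937 -0.88342705]
-71.44652384738642 [-11.79  -4.64 -31.76]
```

View pics/w10.png

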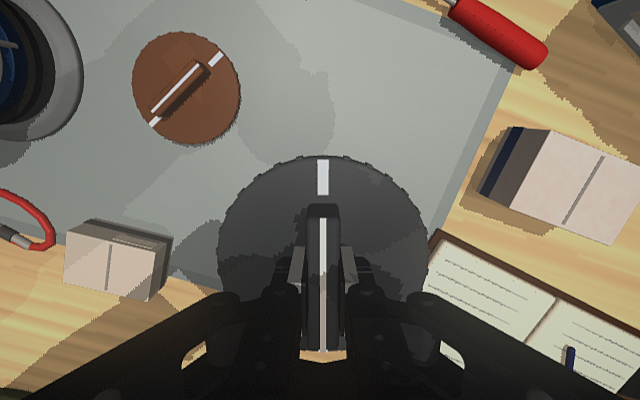

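```bash
python3 - <<'E'
from h import *
import pickle
s=pickle.load(open("s10.pkl","rb"))
Rm=rot(s)
def tl(u,v,y): # ray in tool frame to plane y
    p=plane("wrist",(u,v),s["eef_pos"][2]-y,s); return (Rm.T@(p-s["eef_pos"])).round(1)
t=tl(322,156,5.2);print(t,t[0]+51.5, tl(217,262,6),tl(430,262,6))
print("grip top ends",tl(323,218,-18.8), tl(323,352,-18.8))
E
```

```text
[-51.9   5.4  -0.4] -0.3999999999999986 [ -1.1   5.8 -50.9] [-0.7  6.3 51.7]
grip top ends [-31.3 -18.7   0. ] [ 29.9 -18.9  -0. ]
```

>>> apply_moves --pt "-0.3 -1 -1 -0.1" --pt "-1 -2 -3 -0.24" --pt "-2 -3 -6 -0.38" --pt "-3 -4 -9 -0.52" --pt "-4.2 -4.6 -12 -0.66" --pt "-5.4 -4.6 -15 -0.8" --pt "-6.6 -4.6 -18 -0.94" --pt "-7.8 -4.6 -21 -1.08" --pt "-9 -4.6 -24 -1.22" --pt "-10 -4.6 -27 -1.36" --pt "-10.8 -4.6 -29 -1.5" --pt "-11 -4.6 -30 -1.64"

```text
clock: 13.0
eef_pos: [529.5, 41.4, 259.8]
eef_rot: [-0.589, 0.59, -0.391, 0.39]
wrist_force: [0.1, -0.5, 0.1]
opening: 12.4
```

```bash
python3 - <<'E'
from h import *
s=env.get_state()
Rm=rot(s)
print(s["clock"],s["eef_pos"].round(1),Rm.round(3).tolist(),s["joints"].round(2),s["opening"],s["wrist_force"])
psi=np.degrees(np.arctan2(Rm[1,2],Rm[0,2]));print(psi,np.radians(psi-71.2), toolmove(s,[532.5,58.5,265]))
E
```

```text
13.0 [529.5  41.4 259.8] [[0.39, -0.003, 0.921], [-0.921, 0.0, 0.39], [-0.001, -1.0, -0.002]] [ 0.01  0.24  1.53  0.    1.37 -0.39] 12.398945540697106 [ 0.11644864 -0.52777436  0.14104611]
22.942131313643767 -0.842258698571987 [-1.46 -0.52  0.94]
```

```bash
python3 - <<'E'
from h import *
print(cams.camera_info("wrist")["mount"][:3,3],cams.camera_info("wrist")["camera_matrix"][0,2])
s=env.get_state(); print(np.linalg.norm(s["eef_rot"]))
E
```

```text
[ -69.31655281 -140.9141323     1.95839558] 322.5992845816157
0.9999999999999998
```

>>> apply_moves --pt "-1.46 -0.5 0.94 -0.14" --pt "-1.46 -0.5 0.94 -0.28" --pt "-1.46 -0.5 0.94 -0.42" --pt "-1.46 -0.5 0.94 -0.56" --pt "-1.46 -0.5 0.94 -0.7" --pt "-1.46 -0.5 0.94 -0.8" --pt "-1.46 -0.5 0.94 -0.842" --pt "-1.46 -0.5 0.94 -0.842"

```text
clock: 13.8
eef_pos: [532.7, 56.6, 265.0]
eef_rot: [-0.697, 0.697, -0.119, 0.117]
wrist_force: [0.1, -0.2, -0.7]
opening: 12.5
```

```bash
python3 - <<'E'
from h import *
import pickle
s=env.get_state(); im=cams.camera("wrist")[:,:,::-1].copy(); cv2.imwrite("pics/w11.png",im);pickle.dump(s,open("s11.pkl","wb"))
Rm=rot(s)
print(s["clock"],s["eef_pos"].round(1),Rm.round(3).tolist(),s["joints"].round(2),s["opening"])
print(np.degrees(np.arctan2(Rm[1,2],Rm[0,2])))
E
```

```text
13.8 [532.7  56.6 265. ] [[0.944, -0.002, 0.329], [-0.329, -0.0, 0.944], [-0.002, -1.0, -0.001]] [ 0.04  0.24  1.51 -0.    1.39 -1.2 ] 12.513672826662335
70.79052561524534
```

View pics/w11.png

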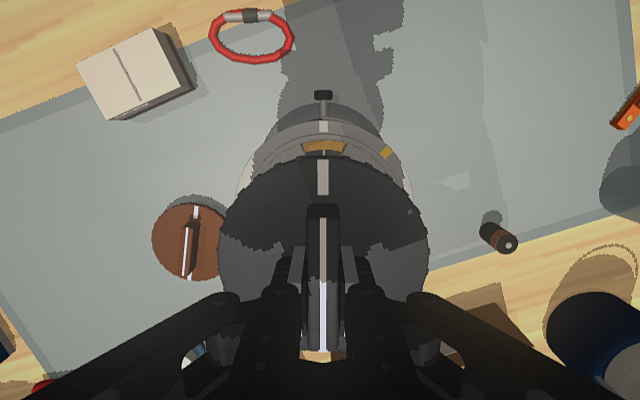

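The mount calibration jitters from read to read, so I'm averaging it and redoing the lantern and cap fits.

```bash
python3 - <<'E'
from h import *
import h,pickle
from scipy.optimize import least_squares
Ms=np.array([cams.camera_info("wrist")["mount"] for _ in range(300)])
print(Ms[:,:3,3].mean(0),Ms[:,:3,3].std(0), len(np.unique(Ms[:,0,3])))
M=Ms.mean(0); u,_,v=np.linalg.svd(M[:3,:3]); M[:3,:3]=u@v
K=cams.camera_info("wrist")["camera_matrix"]
pickle.dump((K,M),open("wm.pkl","wb"))
def camTf(name,s=None):
    E=np.eye(4);E[:3,:3]=rot(s);E[:3,3]=s["eef_pos"];return K,E@M,{}
h.camTf=camTf
rel=np.radians([180,0,-90,-45,135])
def fit(px,s,rel):
    P=np.array([h.plane("wrist",p,185,s)[:2] for p in px])
    r=lambda v:(np.c_[v[0]+v[3]*np.cos(v[2]+rel),v[1]+v[3]*np.sin(v[2]+rel)]-P).ravel()
    return least_squares(r,[535,57,-.33,58]).x
s4=pickle.load(open("s4.pkl","rb"));print("lant4",fit([(239.4,80),(414.4,81.7),(326,168),(385,144),(262.7,10.8)],s4,rel))
s8=pickle.load(open("s8.pkl","rb"));f=lambda u,v:(210+u/3-.3,v/3-.3)
print("lant8",fit([f(69,236),f(594,236),f(333,496),f(509,423),f(138,28)],s8,rel))
s5=pickle.load(open("s5.pkl","rb"));print("lant5",fit([(321.8,134),(322,339),(213,245),(430,245),(241,168)],s5,np.radians([90,-90,180,0,135])))
s9=pickle.load(open("s9.pkl","rb"));f9=lambda u,v:(210+u/3-.3,100+v/3-.3)
g=lambda u,v,z:h.plane("wrist",f9(u,v),z,s9)
print("cap",(g(351.5,188,45)+g(347.5,387,45))/2,(g(187,262,20)+g(509,262,20))/2,(g(348,108,20)+g(346,423,20))/2)
for nm in("s10.pkl","s11.pkl"):
    s=pickle.load(open(nm,"rb"));Rm=rot(s)
    tl=lambda u,v,y:(Rm.T@(h.plane("wrist",(u,v),s["eef_pos"][2]-y,s)-s["eef_pos"])).round(1)
    print(tl(322,156,5.2),tl(323,218,-18.8), tl(323,352,-18.8),tl(217,262,6),tl(430,262,6))
E
```

```text
[ -67.87742929 -140.9132556     1.2952934 ] [5.68434189e-14 1.70530257e-13 1.55431223e-15] 1
lant4 [ 5.32352475e+02  5.59974872e+01 -3.26412662e-01  5.81723535e+01]
lant8 [ 5.32484143e+02  5.59881241e+01 -3.29398233e-01  5.81467308e+01]
lant5 [ 5.32671642e+02  5.61742141e+01 -3.27547634e-01  5.82822052e+01]
cap [ 519.58071942 -281.49153441   45.        ] [ 522.22858121 -280.33257669   20.        ] [ 518.91536764 -281.16786207   20.        ]
[-48.6   5.4   0.9] [-28.  -18.7   1.3] [ 33.2 -18.9   1.3] [  2.2   5.8 -49.6] [ 2.5  6.2 52.9]
[-48.6   5.3   0.9] [-28.  -18.7   1.3] [ 33.2 -18.9   1.3] [  2.4   6.  -49.7] [ 2.4  5.9 52.8]
```

```bash
for i in $(seq 12); do python3 - <<'E'
from plant import cams
i=cams.camera_info("wrist");print(*i["mount"][:3,:].ravel(),flush=True)
E
done > mounts.txt; python3 - <<'E'
import numpy as np
a=np.loadtxt("mounts.txt").reshape(-1,3,4);print(a[:,:,3].round(2).tolist());print(a.std(0).round(4))
E
```

```text
[[-67.88, -140.91, 1.3], [-67.88, -140.91, 1.3], [-67.88, -140.91, 1.3], [-67.88, -140.91, 1.3], [-67.88, -140.91, 1.3], [-67.88, -140.91, 1.3], [-67.88, -140.91, 1.3], [-67.88, -140.91, 1.3], [-67.88, -140.91, 1.3], [-67.88, -140.91, 1.3], [-67.88, -140.91, 1.3], [-67.88, -140.91, 1.3]]
[[0. 0. 0. 0.]
 [0. 0. 0. 0.]
 [0. 0. 0. 0.]]
```

```bash
python3 - <<'E'
import cv2
im=cv2.imread("pics/w11.png");cv2.imwrite("pics/w11c.png",cv2.resize(im[90:240,220:440],None,fx=3.6,fy=3.6,interpolation=cv2.INTER_CUBIC))
E
```

```text
(no output)
```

View pics/w11c.png

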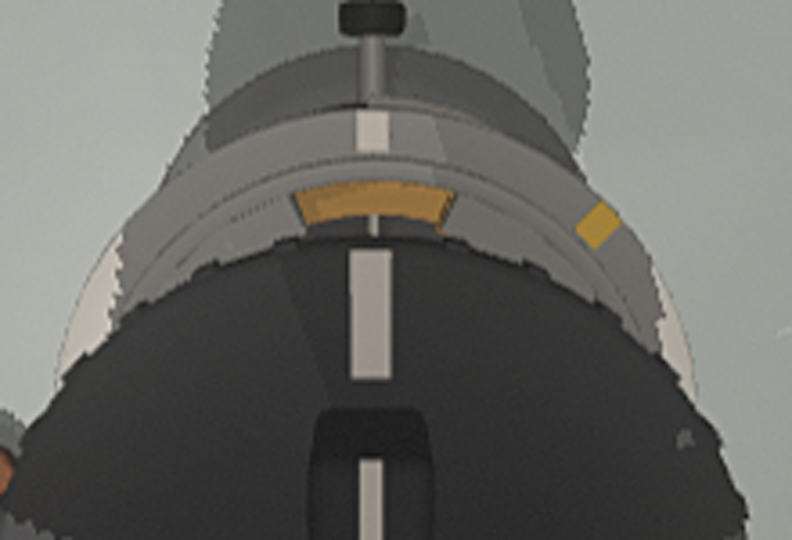

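White mark at (323.6,126.4), yellow at (386.4,152.5), cap flange edge at (322.8,155.8). From these I compute the lantern relative to the cap in the tool frame.

```bash
cat > rel.py <<'E'
from h import *
import sys
from scipy.optimize import least_squares
i=cams.camera_info("wrist");K=i["camera_matrix"]
def tl(u,v,y,M):
    d=M[:3,:3]@np.array([(u-K[0,2])/K[0,0],-(v-K[1,2])/K[1,1],-1.]);o=M[:3,3];return (o+d*(y-o[1])/d[1])[[0,2]]
def lant(w,ye,H,M):
    P=np.array([tl(*w,H,M),tl(*ye,H,M)])
    # tool x,z seen from above: image right=+z, image up=-x. white at -x, yellow 45 cw
    def r(v):
        a=v[2]+np.radians([180,135]); return (np.c_[v[0]+58.16*np.cos(a),v[1]+58.16*np.sin(a)]-P).ravel()
    o=least_squares(r,[0,0,0]); return o.x,np.abs(o.fun).max()
if __name__=="__main__":
  for M in (i["mount"],np.array([[9.47870985e-04,-9.61914045e-01,-2.73350456e-01,-68.015],[6.18e-04,.27335,-.961914,-140.911],[.99999936,7.43e-4,8.5e-4,1.434],[0,0,0,1]])):
    v,e=lant((323.6,126.4),(386.4,152.5),80,M); print("lantern in tool",v[:2],np.degrees(v[2]),e)
    print("cap edge->x0",tl(322.8,155.8,5.2,M)[0]+51.5,"ptr z",tl(323.1,177.5,5.2,M)[1],tl(323.1,229,-18.8,M), "grip end x",tl(323,352,-18.8,M)[0]-31, tl(323,218,-18.8,M)[0]+31)
E
python3 rel.py
```

```text
lantern in tool [0.30704204 2.28742303] 0.4094103432327473 0.07268342649923198
cap edge->x0 2.756720583631399 ptr z 1.4031604997961813 [-23.50299424   1.37449461] grip end x 2.3036677473451306 3.003196981477174
lantern in tool [0.18265194 2.42289598] 0.40946472819293245 0.07256743457881565
cap edge->x0 2.627807807553559 ptr z 1.5398123794414935 [-23.63305985   1.51152293] grip end x 2.17658603132503 2.8730292050861905
```

>>> apply_moves --pt "-0.1 0.5 0.05 -0.007" --pt "-0.22 1.5 0.09 -0.007" --pt "-0.22 2.7 0.09 -0.007" --pt "-0.22 3.5 0.09 -0.007" --pt "-0.22 3.7 0.09 -0.007" --pt "-0.22 3.7 0.09 -0.007"

```text
clock: 14.45
eef_pos: [531.3, 58.2, 228.9]
eef_rot: [-0.698, 0.698, -0.116, 0.116]
wrist_force: [-1.1, -0.2, -1.3]
opening: 12.6
```

```bash
python3 - <<'E'
from h import *
s=env.get_state(); im=cams.camera("wrist")[:,:,::-1].copy(); cv2.imwrite("pics/w12.png",im)
Rm=rot(s)
print(s["clock"],s["eef_pos"].round(1),Rm.round(3).tolist(),s["opening"],s["wrist_force"])
cv2.imwrite("pics/w12c.png",cv2.resize(im[90:240,200:440],None,fx=3.3,fy=3.3,interpolation=cv2.INTER_CUBIC))
b=cams.camera("side")[:,:,::-1]; cv2.imwrite("pics/side12.png",cv2.resize(b[140:280,240:400],None,fx=4,fy=4,interpolation=cv2.INTER_CUBIC))
E
```

```text
14.45 [531.3  58.2 228.9] [[0.946, -0.001, 0.323], [-0.323, -0.0, 0.946], [-0.001, -1.0, -0.0]] 12.618224104576948 [-1.11631137 -0.1756376  -1.29731374]
```

View pics/w12c.png

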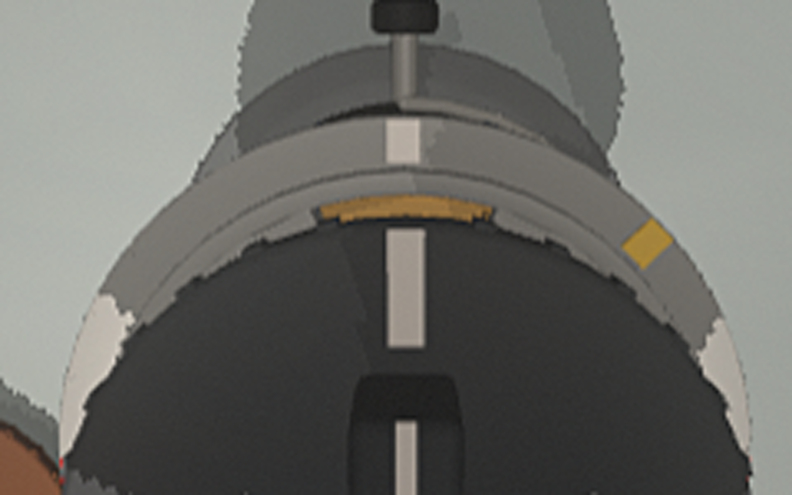

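View pics/side12.png

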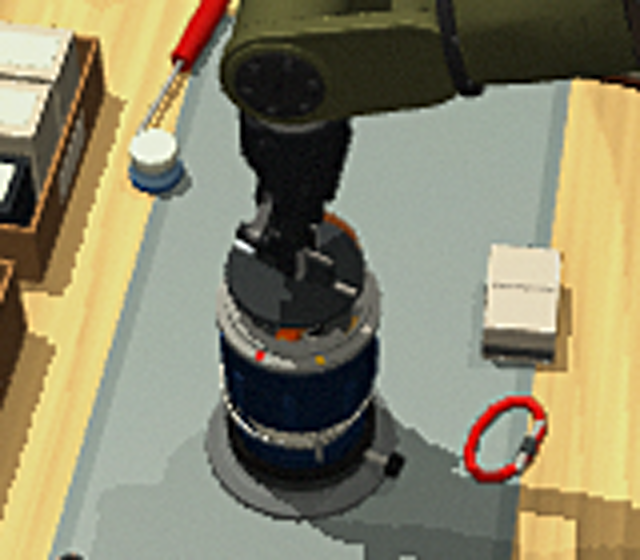

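```bash
python3 - <<'E'
from rel import *
M=i["mount"]; print(M[:3,3])
for H in (43.9,):
    v,e=lant((322.1,132.7),(396.4,164.2),H,M); print("lantern in tool",v[:2],np.degrees(v[2]),e)
    print("cap x0",tl(322.7,155.8,5.2,M)[0]+51.5,"ptr z",tl(322.7,177.5,5.2,M)[1])
E
```

```text
[ -67.87105083 -140.90860247    1.28191128]
lantern in tool [2.03230344 0.90834449] -0.10156216620105007 0.12260878256942931
cap x0 2.7618628687654194 ptr z 1.2116898142918846
```

Remaining offset is x −0.7 mm, z −0.3 mm, and the angle is within 0.1°. I'm lowering in stages.

>>> apply_moves --pt "-0.06 0.4 -0.03 0" --pt "-0.06 0.8 -0.03 0" --pt "-0.06 1.2 -0.03 0" --pt "-0.06 1.5 -0.03 0" --pt "-0.06 1.7 -0.03 0" --pt "-0.06 1.7 -0.03 0"

```text
clock: 15.15
eef_pos: [530.6, 58.2, 212.0]
eef_rot: [-0.698, 0.698, -0.116, 0.116]
wrist_force: [-0.3, -0.4, -1.4]
opening: 12.1
```

>>> apply_moves --pt "0 0.2 0 0" --pt "0 0.35 0 0" --pt "0 0.5 0 0" --pt "0 0.5 0 0"

```text
clock: 15.55
eef_pos: [530.6, 58.2, 207.1]
eef_rot: [-0.698, 0.698, -0.116, 0.116]
wrist_force: [-0.5, 0.5, -1.3]
opening: 12.7
```

Entering freely: the foot is 9 mm below the rim with no contact.

>>> apply_moves --pt "0 0.15 0 0" --pt "0 0.25 0 0" --pt "0 0.33 0 0" --pt "0 0.33 0 0"

```text
clock: 15.95
eef_pos: [530.7, 58.2, 203.9]
eef_rot: [-0.698, 0.698, -0.116, 0.116]
wrist_force: [-0.0, -0.3, -1.7]
opening: 12.6
```

>>> apply_moves --pt "0 0.05 0 0" --pt "0 0.1 0 0" --pt "0 0.1 0 0"

```text
clock: 16.25
eef_pos: [530.7, 58.2, 203.2]
eef_rot: [0.698, -0.698, 0.116, -0.116]
wrist_force: [-2.3, -0.6, 1.6]
opening: 12.6
```

>>> apply_moves --pt "0 0.05 0 0" --pt "0 0.08 0 0" --pt "0 0.08 0 0"

```text
clock: 16.55
eef_pos: [530.8, 58.2, 203.2]
eef_rot: [0.698, -0.698, 0.115, -0.116]
wrist_force: [-5.5, -0.9, 10.4]
opening: 11.9
```

```bash
python3 - <<'E'
from h import *
s=env.get_state(); im=cams.camera("wrist")[:,:,::-1].copy(); cv2.imwrite("pics/w13.png",im)
s=env.get_state()
print(s["clock"],s["eef_pos"].round(1),s["wrist_force"].round(1),s["ft_torque"].round(2))
cv2.imwrite("pics/w13c.png",cv2.resize(im[90:280,200:440],None,fx=3.1,fy=3.1,interpolation=cv2.INTER_CUBIC))
b=cams.camera("side")[:,:,::-1]; cv2.imwrite("pics/side13.png",cv2.resize(b[140:280,240:400],None,fx=4,fy=4,interpolation=cv2.INTER_CUBIC))
E
```

```text
16.6 [530.8  58.2 203.2] [-5.2 -1.3 10.1] [-0.08  0.96 -0.05]
```

View pics/w13c.png

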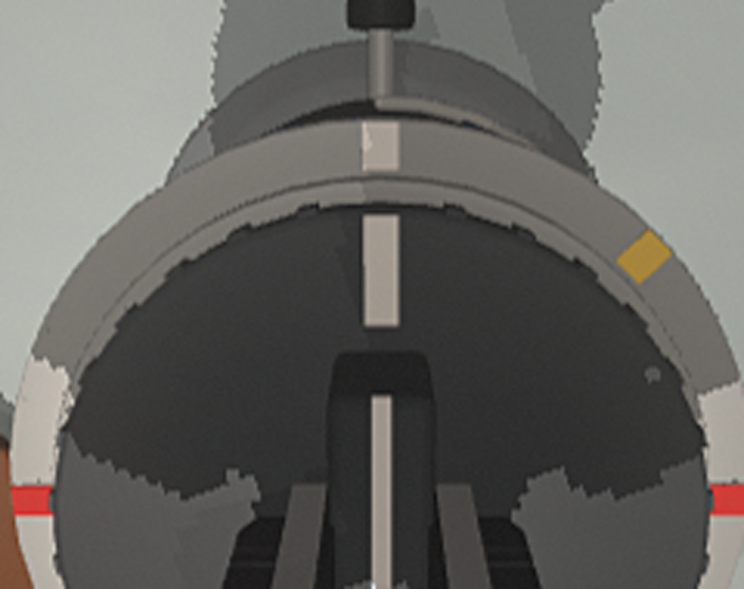

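View pics/side13.png

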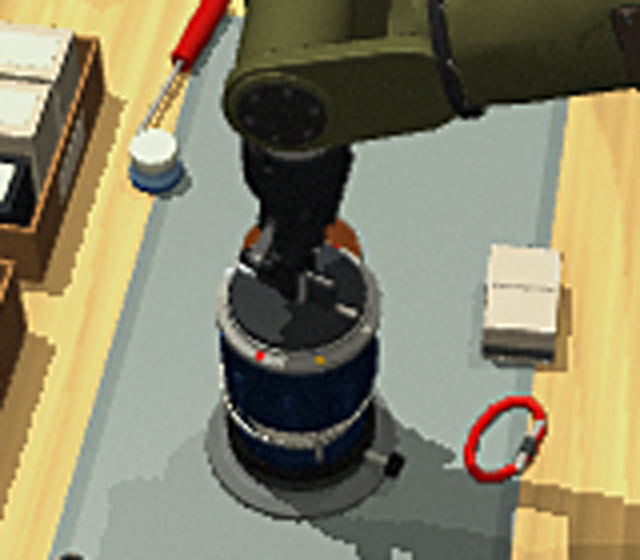

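The cap is flush: pointer in line with the white mark, press about 10 N. Now turning clockwise, first part.

>>> apply_moves --pt "0 0 0.01 0.06" --pt "0 0 0.02 0.14" --pt "0.01 0 0.03 0.22" --pt "0.01 0 0.05 0.3" --pt "0.01 0 0.06 0.38" --pt "0.02 0 0.07 0.46" --pt "0.02 0 0.08 0.54" --pt "0.03 0 0.09 0.62" --pt "0.03 0 0.09 0.65" --pt "0.03 0 0.09 0.65" --squeeze 90

```text
clock: 17.65
eef_pos: [531.7, 58.7, 203.3]
eef_rot: [0.624, -0.624, 0.332, -0.333]
wrist_force: [-1.7, -2.0, 9.3]
opening: 11.9
```

```bash
python3 - <<'E'
from h import *
s=env.get_state(); im=cams.camera("wrist")[:,:,::-1].copy(); cv2.imwrite("pics/w14.png",im)
Rm=rot(s)
print(s["clock"],s["eef_pos"].round(1),s["wrist_force"].round(1),s["ft_torque"].round(2),np.degrees(np.arctan2(Rm[1,2],Rm[0,2])),Rm.round(3).tolist())
cv2.imwrite("pics/w14c.png",cv2.resize(im[90:280,200:440],None,fx=3.1,fy=3.1,interpolation=cv2.INTER_CUBIC))
E
```

```text
17.65 [531.7  58.7 203.3] [-1.7 -2.   9.3] [-0.39  0.45  0.2 ] 33.866564081073896 [[0.557, 0.002, 0.83], [-0.83, -0.0, 0.557], [0.001, -1.0, 0.001]]
```

View pics/w14c.png

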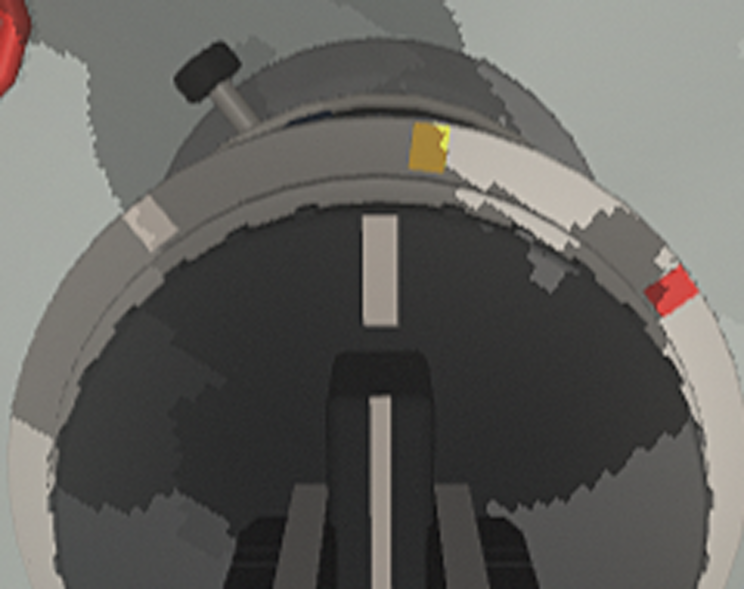

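The turn goes with the cap and there's no slip: the pointer is just short of the yellow mark at crop (428,146). Finishing the last 0.135 rad.

>>> apply_moves --pt "0.01 0 0.01 0.05" --pt "0.01 0 0.01 0.1" --pt "0.02 0 0.01 0.135" --pt "0.02 0 0.01 0.135" --pt "0.02 0 0.01 0.135" --pt "0.02 0 0.01 0.135"

```text
clock: 18.3
eef_pos: [531.8, 58.7, 203.3]
eef_rot: [0.601, -0.6, 0.373, -0.374]
wrist_force: [-2.6, -0.7, 9.2]
opening: 11.8
```

```bash
python3 - <<'E'
from h import *
s=env.get_state(); im=cams.camera("wrist")[:,:,::-1].copy(); cv2.imwrite("pics/w15.png",im)
Rm=rot(s)
print(s["clock"],s["eef_pos"].round(1),s["wrist_force"].round(1),s["ft_torque"].round(2),np.degrees(np.arctan2(Rm[1,2],Rm[0,2])),s["joint_vel"].round(3),s["opening"])
cv2.imwrite("pics/w15c.png",cv2.resize(im[90:280,200:440],None,fx=3.1,fy=3.1,interpolation=cv2.INTER_CUBIC))
a=cams.camera("scene")[:,:,::-1];b=cams.camera("side")[:,:,::-1]; cv2.imwrite("pics/side15.png",b);cv2.imwrite("pics/scene15.png",a)
E
```

```text
18.3 [531.8  58.7 203.3] [-2.6 -0.7  9.2] [-0.21  0.56  0.14] 26.191543824387477 [ 0.     0.001 -0.001 -0.     0.001 -0.001] 11.844718986682373
```

View pics/w15c.png

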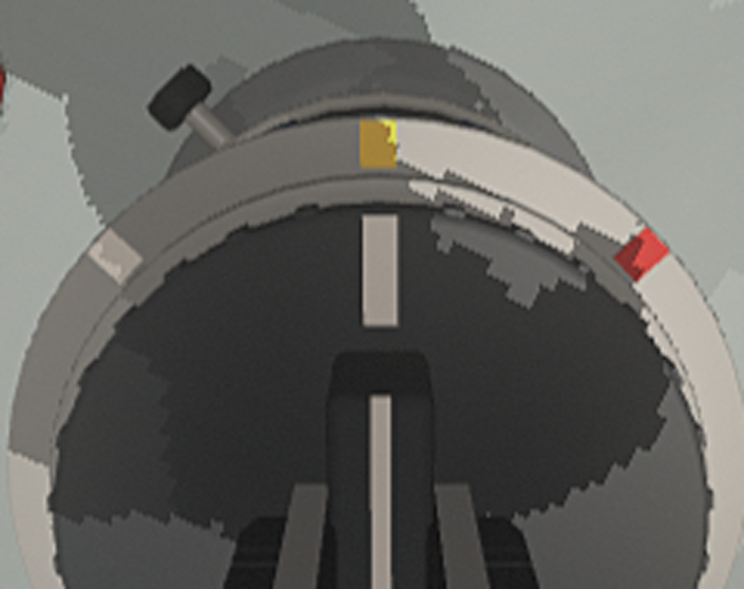

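View pics/side15.png

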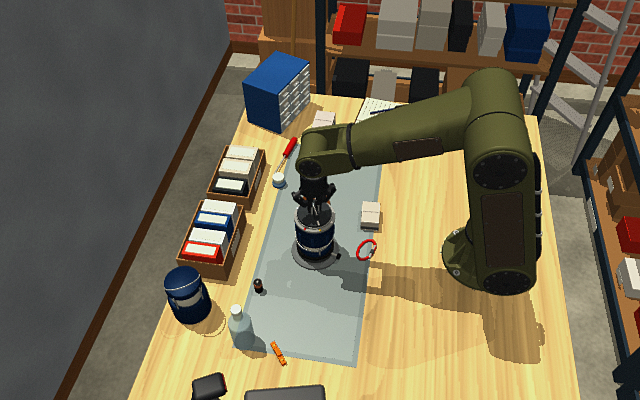

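The pointer (crop col 380) stands in line with the yellow mark (378,143). One last centring check.

```bash
python3 - <<'E'
from rel import *
M=i["mount"]
P=np.array([tl(*p,18.3,M) for p in ((321.9,136.1),(237.1,172.9),(406.8,171.9))])
def r(v):
    a=v[2]+np.radians([180,225,135]); return (np.c_[v[0]+58.16*np.cos(a),v[1]+58.16*np.sin(a)]-P).ravel()
o=least_squares(r,[0,0,0]);print("lantern",o.x[:2],np.degrees(o.x[2]),np.abs(o.fun).max())
print("cap x0",tl(322.7,155.8,5.2,M)[0]+51.5,"z",tl(322.7,177.5,5.2,M)[1])
E
```

```text
lantern [0.78099981 1.72433329] 0.2725086385779263 0.18102206737652438
cap x0 1.4952508016788713 z 1.882275589460209
```

```bash
python3 - <<'E'
from h import *
print(env.close_job()); s=env.get_state(); print(s["clock"],s["wrist_force"].round(1))
E
```

```text
the job is handed in; nothing more can be done
None
the job is handed in; nothing more can be done
```

The bar is laid, the cap is in and turned to the yellow mark, and I handed the job in at about 18.5 s while still gripping. No verdict was reported.

- **Bar:** I picked the orange bar nearest the base and lowered it onto the ledges until I felt contact, then released it. After lifting away, a picture showed it 0.9 mm off centre and within 1° of square. The spacing of its brass dots agreed with it lying flat at ledge height.
- **Cap:** It entered the gaps freely and sat flush, with the tool height matching to within about 0.2 mm and a press of about 10 N. I turned it 45° clockwise in two steps.
- **Last checks:** The pointer was within 0.3° of the yellow mark and the cap within about 0.7 mm of the lantern's centre. The twist on the wrist was 0.14 N m, which matches the spring at the yellow mark, and the arm was still with the grip set to 90 N.
- **Bystanders:** Nothing else was touched on purpose. I only looked the final side view over and did not measure their positions.

**Disagreement:** the wrist camera's calibration reading shifted by 1–2 mm between reads, so the lantern's world position varied by about 2 mm. I aligned the cap from positions measured within a single picture instead.

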